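# Load the parts feeder and issue a bushing with its twist handle

### The job

Load the small hand feeder on the desk: bring the brass bushing and the steel cap into the lane between its two low guide rails and push them upright in single file, bushing leading, until the bushing is fully home against the end stop under the clear guard and the cap stands right behind it. Then twist the spring-return handle on the feeder's sloping face clockwise all the way to its stop, which makes the ram push the bushing sideways into the outlet, and let go of it there so that it springs back by itself. The cap stays waiting upright in the lane, and the shaft, loupe, stand-off and flange standing about are left where they are.

Things in the scene. Friction and masses are not known exactly. Their poses are not given: they have to be found in the camera images.
- feeder: Fixed grey and aluminium feeder. Origin: on the desk at the middle of its end pocket. x along the lane, from mouth to end stop (away from the robot); y left, to the outlet; z up. The lane is 40 mm wide (y +-20), its floor the desk. End stop face at x=+17. Ram plate (x -13 to 13) rests with its face at y=-20, its 28 mm high housing reaches to y=-82. (mm)
- lane_mouth (a point): On the desk, middle of the lane where its straight part begins, 105 mm before the pocket's middle (axes as the feeder's). The two guide rails are 6 mm thick and only 10 mm high; on the robot's side of this point they flare outward over 30 mm. Screwed feet, 7 mm high, reach 43 mm out from the middle line.
- guard_edge (a point): Middle of the near edge, top side (40 mm up), of the clear guard plate, 36 mm before the pocket's middle. The plate is 5 mm thick, covers the pocket (60 mm along x, y -36 to +30 mm) and has a post each side of the lane at y +-30 mm. So the bushing reaches the pocket only when pushed along the lane from behind by the cap.
- outlet (a point): On the desk, middle of the outlet: a bay left of the pocket, 41 mm along the feeder's x and 48 mm along y, with 12 mm high fences on its three outer sides. The ram leaves the bushing about 39 mm left of the lane's middle line.
- head_face (a point): Centre of the sloping face on the feeder's head, where the handle's axis meets it. The face is 86 mm along the slope by 92 mm wide and leans 28 deg (0.49 rad) back to the lane's mouth. The head stands from 17 to 105 mm past the pocket's middle, y +-46 mm, top 120 mm above the desk.
- handle_grip (a point): Black bar handle: point on its turning axis, half-way up the bar's sides, 28 mm above the sloping face. z axis: outward along the turning axis (0.49 rad from vertical); x: along the bar, turning with it. Bar 46 mm long, 13 thick, 32 tall: from 18 below to 14 above this point (disc, 40 wide, below). At rest 0.6 rad counter-clockwise of the line of steepest slope.
- handle (a joint): Turn of the bar handle, rad, clockwise seen from outside (negative about its z axis): 0 at rest, 1.2 at the stop. A damped spring brings it back in about 1.3 s when it is let go; holding it at the stop takes about 0.1 N m. It moves the ram 35 mm per rad.
- ram (a joint): Travel of the ram towards the outlet, m: 0 at rest, 0.042 when the handle is at its stop. Driven by the handle.
- bushing_center (a point): Centre (half-way up) of the brass bushing: a loose plain ring with a bore, 34 mm in diameter, 26 mm tall, standing upright on the desk, 0.1 kg. z axis up its own axis.
- cap_center (a point): Centre (half-way up) of the steel cap: a loose solid round knob with no bore, 36 mm in diameter at its rim, 22 mm tall, standing upright on the desk on its narrower foot, 0.09 kg. z axis up its own axis.
- pin_shaft: Bystander: stepped steel shaft standing on end, 21 mm in diameter, 73 mm tall; origin at the centre of its underside.
- loupe: Bystander: black waisted loupe, 35 mm in diameter, 40 mm tall; origin at the centre of its underside.
- standoff: Bystander: brass hexagonal stand-off standing on end, 19 mm across corners, 52 mm tall; origin at the centre of its underside.
- flange: Bystander: turned steel flange lying flat, 58 mm in diameter, 30 mm tall with its hub; origin at the centre of its underside.
- tray_stand: Obstacle that does not move: white letter tray on a stand, 340 mm along y by 252 mm along x, between 140 and 178 mm above the desk, with solid-looking barred sides below it at its left and right ends (to the desk). Origin on the desk below its middle. Some of the parts stand just in front of its near edge, so the gripper's body must be kept out from it.

How it is judged (in metres and radians):
On the way, in this order (a step that is already met when the one before it is completed fails the run):
1. bushing home in the end pocket with the cap right behind it in the lane, both upright, handle at rest (x of bushing_center in the frame of feeder between -0.007 and 0.006 m and y of bushing_center in the frame of feeder between -0.007 and 0.007 m and x of cap_center in the frame of feeder between -0.046 and -0.025 m and y of cap_center in the frame of feeder between -0.007 and 0.007 m and angle between each of bushing_center, cap_center's own z axis and vertical below 0.2 rad and value of joint handle below 0.15 rad), for 0.2 s.
2. handle turned to its stop (value of joint handle above 1.12 rad), for 0.1 s.
3. handle let go while still turned (value of joint handle above 0.4 rad and contact force between feeder and the fingers below 0.05 N and contact force between feeder and the arm below 0.05 N).
4. handle sprung back to rest (value of joint handle below 0.08 rad), for 0.1 s.
At the end, for the whole second after the job is handed in: Bushing upright in the outlet bay (32 to 56 mm left of the lane's middle line); cap upright in the lane (within 8 mm of the middle line, at most 55 mm behind the pocket's middle); handle within 0.08 rad and ram within 4 mm of rest (y of bushing_center in the frame of feeder between 0.032 and 0.056 m and x of bushing_center in the frame of feeder between -0.012 and 0.007 m and height (world z) of bushing_center below 0.018 m and angle between each of bushing_center, cap_center's own z axis and vertical below 0.2 rad and x of cap_center in the frame of feeder between -0.055 and 0.006 m and y of cap_center in the frame of feeder between -0.008 and 0.008 m and height (world z) of cap_center below 0.016 m and value of joint handle below 0.08 rad and value of joint ram below 0.004 m); the robot touches nothing.
It fails at once if a bystander (shaft, loupe, stand-off or flange) moved more than 20 mm or tipped (distance of any of pin_shaft, loupe, standoff, flange from where it was at the start of the episode above 0.02 m or angle between any of pin_shaft, standoff, loupe, flange's own z axis and vertical above 0.4 rad).
It also fails if it takes over 72 s, if anything falls off the work surface, if the arm or the gripper's body presses on something with over 40 N, if the wrist force passes 120 N, or if a joint passes its speed limit or range.

### The arm

A 6-joint arm with a two-finger parallel gripper is mounted at the origin on a cart in front of the work surface, level with it; the furniture and walls round the work are solid. World frame = base frame: x ahead of the robot, y to its left, z up, the work surface at z = 0. Lengths are in m, angles in degrees, forces in N, time in s.
With the tool pointing down it reaches from about 0.25 to 0.725 m from the base axis. Payload 9.7 kg.
Tool frame: the origin (TCP) lies at the very end of the fingers, on their centre line; the grasp point (between the pads) lies 19 mm behind it; y points along the fingers, x is the direction in which the jaws open and shut, and the axes are right-handed (so a half turn about y gives the same grasp; the last joint's range is limited). The gripper opens to 85 mm and grips with 20 to 120 N. Pads are 22 mm wide; open, the fingers measure 114 mm over their backs; the gripper's body (76 mm by 85 mm) begins 54 mm behind the grasp point. The pads swing forward as they close: fully open they stand 13 mm farther back than shut.
Start: joints at [66.177, 4.979, 10.078, 95.1, 0, 90], TCP at [0.222, 0.503, 0.202] pointing down, gripper open.
Joint ranges: [-179.16, 179.16], [-48.56, 103.87], [-65.8, 70.77], [-126.05, 130.52], [-82.76, 87.17], [-180, 180]. Speed limits (degrees/s): [127.2, 127.2, 147.25, 180, 180, 180].

### API

Orientations are given as [roll, pitch, yaw] about the fixed x, y, z axes, in that order (R = Rz(yaw) Ry(pitch) Rx(roll)).
In Python, from workcell import bot gives the robot as it stands.
- The arm moves only by the shell command python3 -m jog 'ROWS' [FORCE]. ROWS is JSON, a list of rows, each a list of 7 numbers: the closure, from 0 (fully open) to 1 (shut), then the shift along the world's x, y, z in units of 25 mm (1.0 is 25 mm), then the turn, a rotation vector about the world's x, y, z in units of 5 degrees (1.0 is 5 degrees). A call has 1 to 5 rows; each row is the pose to reach, as a shift and turn from the pose commanded when the call began; what a row does not reach only later rows make up. A row lasts 1/10 s, in which the tool goes at most 50 mm and 8.59 degrees, less where a joint would pass 70% of its speed; a pose out of reach is approached as far as the arm can. A call with a gripper value outside its range is refused whole. The fingers move at their own pace and stop on an object; FORCE is the grip in N (left out, the last holds). Time passes only in rows, so rows that repeat a pose let the fingers close. It gives the time, the measured TCP pose, the force and the opening at its end, in the units of the state.
- bot.get_obs(): the state, without advancing time (a new reading comes with each control period).
- bot.camera(name): name is "side" or "top" or "wrist"; returns (picture, depth): 480x640x3 uint8, red, green, blue; 480x640 float32, m along the optical axis (not along the pixel's ray), 0 where there is no reading.
- bot.camera_model(name): a dict with "fx", "fy", "cx", "cy" (pixels), "k1" (the pictures are not rectified: a ray, as slopes to the right and down, at radius r is drawn at 1 + k1 r^2 times it, then the intrinsics apply), "rvec" (rotation vector, rad) and "tvec" (3), from world to camera coordinates, as OpenCV has them; the wrist camera has in their place "tool_from_camera" (4x4, takes a point from camera to tool coordinates, whose origin is the TCP and whose axes are the tool frame's). Camera axes: x right, y down, z forward; pixel columns grow to the right and rows downward; lengths in m; the calibration is good to about 2 mm. A picture is of the moment at which its call begins: read the wrist's pose just before it. camera_model takes no time and is no camera call.
- bot.job_done(): hands the job in, once; it reports no verdict.
Trained networks look in the newest picture that a camera, given by its name, has taken for a name from the list of things; names that differ only in an ending like _2 or _b are one class to them, and where a whole thing is asked for, a point or a joint stands for the part that bears it (a point fixed in the world has none). Each returns a list of dicts, best first, with "conf" (0 to 1); they miss things now and then, are a little off and sometimes report something else, mostly with a low value. They report only what shows in the picture. A call takes as long as a camera call.
- bot.regions_of(camera, label): "pixels" (480x640 bool, what is visible of it) and "point" ([row, column] in pixels, amid what is visible of it).
The state is a dict: "time": time; "q": joint angles; "qd": joint speeds; "joint_efforts": joint torques, N m; "ee_pos": TCP position; "tcp_rot": TCP orientation; "wrist_force": force on the tool from outside, world axes, zero at the start; "torque": the same for the moment, N m; "opening": finger opening in m.
Only numpy, scipy, OpenCV 4.12 (cv2) and the standard library are available. Lean on these libraries where they do the work, as an engineer would, in place of code of your own. Each camera call takes 0.05 s, during which the arm holds its last target. There are 200 camera calls.

## Working session

There is one attempt and no reset: what is moved stays moved. The work goes in short steps, Python scripts to look and compute and a shell command to move; the robot and the scene stay as the last step left them, time stands still between calls to the robot, and variables do not carry over. Pictures are saved under pics/ and viewed, about 8 in all and at most 12, crops included, and the job is handed in when it is done.

```bash
ls; mkdir -p pics; cat > h.py <<'E'
import numpy as np, cv2
from scipy.spatial.transform import Rotation as R
from workcell import bot
def pose():
    o=bot.get_obs(); return np.array(o["ee_pos"]), R.from_euler('xyz',o["tcp_rot"],degrees=True)
def cam2world(name):
    m=bot.camera_model(name)
    if "rvec" in m:
        Rm=cv2.Rodrigues(np.array(m["rvec"],float))[0]; t=np.array(m["tvec"],float).ravel()
        T=np.eye(4); T[:3,:3]=Rm.T; T[:3,3]=-Rm.T@t
    else:
        p,r=pose(); A=np.eye(4); A[:3,:3]=r.as_matrix(); A[:3,3]=p; T=A@np.array(m["tool_from_camera"])
    return m,T
def rays(m,u,v):
    K=np.array([[m["fx"],0,m["cx"]],[0,m["fy"],m["cy"]],[0,0,1.]])
    p=cv2.undistortPoints(np.stack([np.ravel(u),np.ravel(v)],1).astype(float)[:,None],K,np.array([m["k1"],0,0,0.]))[:,0]
    return np.c_[p,np.ones(len(p))]
def cloud(m,T,depth,mask):
    v,u=np.nonzero(mask&(depth>0)); P=rays(m,u,v)*depth[v,u][:,None]
    return P@T[:3,:3].T+T[:3,3]
def onplane(m,T,u,v,z):
    d=rays(m,u,v)@T[:3,:3].T; c=T[:3,3]; return c+d*((z-c[2])/d[:,2])[:,None]
def proj(m,T,P):
    Ti=np.linalg.inv(T); K=np.array([[m["fx"],0,m["cx"]],[0,m["fy"],m["cy"]],[0,0,1.]])
    return cv2.projectPoints(np.atleast_2d(P).astype(float),cv2.Rodrigues(Ti[:3,:3])[0],Ti[:3,3],K,np.array([m["k1"],0,0,0.]))[0][:,0]
E
cat > a.py <<'E'
from h import *
o=bot.get_obs(); print(o["time"],o["ee_pos"],o["tcp_rot"],o["opening"])
for c in ["top","side","wrist"]:
    m,T=cam2world(c); im,d=bot.camera(c); cv2.imwrite(f"pics/{c}0.png",im[...,::-1]); np.savez(f"{c}0.npz",im=im,d=d,T=T)
    print(c,T[:3,3].round(3),T[:3,2].round(2))
    for l in ["bushing_center","cap_center","pin_shaft","loupe","standoff","flange","feeder","handle_grip","tray_stand"]:
        for r in bot.regions_of(c,l)[:2]:
            P=cloud(m,T,d,r["pixels"])
            print(c,l,round(r["conf"],2),np.round(r["point"]),r["pixels"].sum(),*( (np.median(P,0).round(3),P.min(0).round(3),P.max(0).round(3)) if len(P) else ()))
E
python3 a.py
```

```text
pics
0.0 [0.22204695 0.50288703 0.2015801 ] [-9.00021679e+01  7.65934723e-02  6.61754808e+01] 0.08529682290509215
top [ 0.397 -0.165  1.151] [ 0.13  0.03 -0.99]
top bushing_center 0.58 [289. 222.] 282 [0.432 0.069 0.022] [ 0.414  0.052 -0.004] [0.452 0.092 0.033]
top cap_center 0.69 [277. 444.] 263 [ 0.469 -0.368  0.022] [ 0.453 -0.389 -0.001] [ 0.489 -0.35   0.03 ]
top pin_shaft 0.54 [164. 359.] 363 [ 0.668 -0.201  0.121] [ 0.642 -0.219  0.093] [ 0.694 -0.182  0.144]
top pin_shaft 0.36 [188. 362.] 4446 [ 0.643 -0.204  0.054] [ 0.487 -0.287 -0.004] [ 0.729 -0.13   0.144]
top loupe 0.85 [316. 240.] 239 [0.381 0.037 0.038] [0.364 0.023 0.012] [0.396 0.054 0.044]
top standoff 0.43 [294. 423.] 77 [ 0.432 -0.333  0.043] [ 0.424 -0.343  0.004] [ 0.44  -0.327  0.058]
top flange 0.96 [308. 442.] 620 [ 0.399 -0.376  0.011] [ 0.371 -0.407 -0.003] [ 0.426 -0.349  0.04 ]
top feeder 0.8 [186. 363.] 4639 [ 0.642 -0.205  0.044] [ 0.484 -0.289 -0.005] [ 0.76  -0.13   0.144]
top feeder 0.45 [313. 239.] 279 [0.381 0.036 0.038] [ 0.362  0.022 -0.001] [0.397 0.056 0.044]
top handle_grip 0.55 [164. 360.]
[... 380 characters left out ...]
 0.042] [ 0.371  0.069 -0.001] [0.424 0.108 0.078]
side pin_shaft 0.2 [200. 357.] 270 [ 0.664 -0.2    0.111] [ 0.641 -0.223  0.089] [ 0.706 -0.182  0.139]
side loupe 0.54 [314. 233.] 299 [0.375 0.037 0.033] [ 0.364  0.022 -0.005] [0.404 0.061 0.04 ]
side flange 0.66 [324. 430.] 548 [ 0.391 -0.377  0.01 ] [ 0.37  -0.408 -0.003] [ 0.424 -0.35   0.033]
side feeder 0.65 [224. 356.] 3333 [ 0.643 -0.206  0.041] [ 0.486 -0.289 -0.006] [ 0.823 -0.13   0.139]
side feeder 0.28 [315. 233.] 274 [0.374 0.036 0.034] [0.364 0.022 0.002] [0.398 0.053 0.04 ]
side handle_grip 0.74 [198. 356.] 260 [ 0.664 -0.2    0.112] [ 0.641 -0.221  0.086] [ 0.69  -0.183  0.139]
wrist [0.155 0.533 0.374] [ 0.26 -0.11 -0.96]
```

```bash
python3 - <<'E'
import cv2
a=cv2.imread("pics/top0.png"); cv2.imwrite("pics/topc.png",cv2.resize(a[110:350,190:500],None,fx=2.5,fy=2.5,interpolation=cv2.INTER_CUBIC))
b=cv2.imread("pics/side0.png"); cv2.imwrite("pics/sidec.png",cv2.resize(b[150:350,190:500],None,fx=2.5,fy=2.5,interpolation=cv2.INTER_CUBIC))
E
```

```text
(no output)
```

View pics/topc.png

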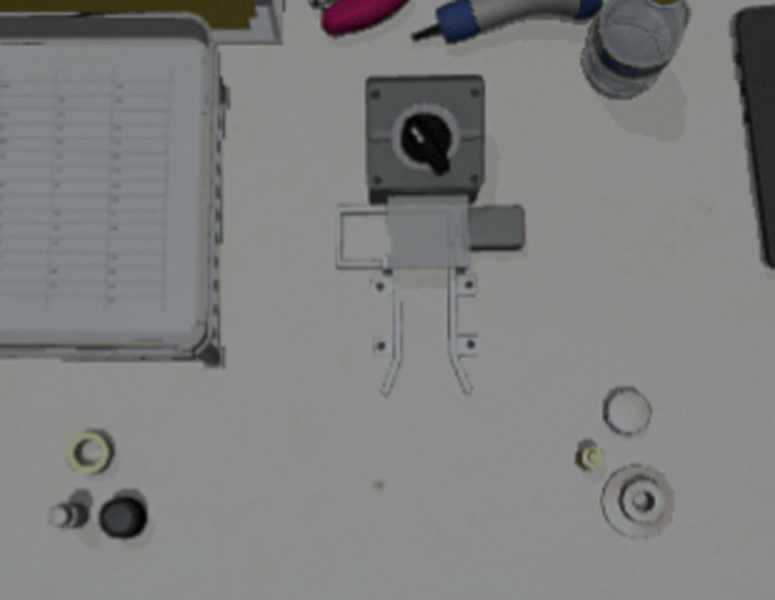

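View pics/sidec.png

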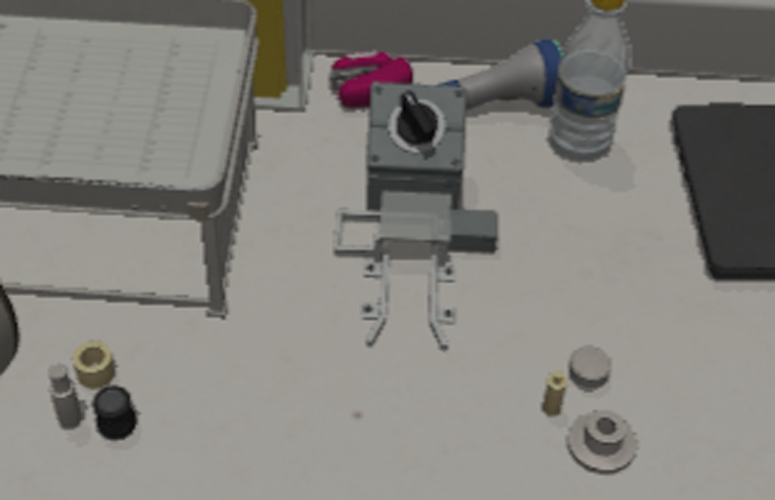

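```bash
cat > w.py <<'E'
import sys
from h import *
n=sys.argv[1]; m,T=cam2world("wrist"); im,d=bot.camera("wrist"); cv2.imwrite(f"pics/{n}.png",im[...,::-1]); np.savez(n+".npz",im=im,d=d,T=T)
for l in sys.argv[2:]:
    for r in bot.regions_of("wrist",l)[:2]:
        P=cloud(m,T,d,r["pixels"]); 
        print(l,round(r["conf"],2),np.round(r["point"]),r["pixels"].sum(),end=' ')
        if len(P):
            zt=np.percentile(P[:,2],95); Q=P[P[:,2]>zt-.004]; c,rad=cv2.minEnclosingCircle(Q[:,:2].astype(np.float32)) 
            print(np.median(P,0).round(4),'ztop',round(zt,4),'topcircle',np.round(c,4),round(rad,4),P.min(0).round(3),P.max(0).round(3))
E
python3 -m jog '[[0,0.9,-2,0,0,0,1.6],[0,1.8,-4,0,0,0,3.2],[0,2.7,-6,0,0,0,4.8],[0,3.6,-8,0,0,0,4.8],[0,4,-10,0,0,0,4.8]]'
python3 -m jog '[[0,0.1,-2,0,0,0,0],[0,0.2,-4,0,0,0,0],[0,0.3,-6,0,0,0,0],[0,0.3,-7.4,0,0,0,0],[0,0.3,-7.4,0,0,0,0]]'
python3 w.py w1 bushing_center pin_shaft loupe tray_stand
python3 - <<'E'
from h import *
z=np.load("top0.npz"); m=bot.camera_model("top")
P=cloud(m,z["T"],z["d"],np.ones((480,640),bool))
Q=P[(P[:,2]>.12)&(P[:,2]<.2)&(P[:,1]>-.12)&(P[:,1]<.3)]
print("tray",Q.min(0),np.percentile(Q,[1,50,99],axis=0).round(3))
E
```

```text
time: 2.0
ee_pos: [0.3169, 0.273, 0.2022]
tcp_rot: [-90.0, -0.0, 90.2]
wrist_force: [1.5, -0.0, 0.1]
opening: 0.0851
time: 2.5
ee_pos: [0.3238, 0.0865, 0.2028]
tcp_rot: [-90.1, 0.0, 89.9]
wrist_force: [1.5, 1.1, -0.6]
opening: 0.0857
bushing_center 0.82 [322. 300.] 1167 [0.4308 0.0685 0.0238] ztop 0.0266 topcircle [0.4336 0.0689] 0.0173 [ 0.417  0.053 -0.001] [0.45  0.085 0.028]
bushing_center 0.71 [380.  70.] 1216 [ 0.5182 -0.1789  0.0083] ztop 0.0392 topcircle [ 0.4673 -0.0802] 0.1842 [ 0.315 -0.248 -0.002] [0.645 0.034 0.299]
pin_shaft 0.91 [277. 309.] 1090 [0.3771 0.0812 0.0503] ztop 0.0734 topcircle [0.3834 0.0812] 0.0079 [ 0.372  0.068 -0.002] [0.419 0.091 0.075]
loupe 0.92 [266. 264.] 1586 [0.3766 0.0414 0.0365] ztop 0.0393 topcircle [0.3819 0.0399] 0.0168 [ 0.364  0.023 -0.001] [0.399 0.057 0.041]
tray [ 0.09709486 -0.11995862  0.12006503] [[ 0.5   -0.107  0.127]
 [ 0.656  0.117  0.158]
 [ 0.979  0.29   0.197]]
```

```bash

python3 -m jog '[[0,0.2,-2,0.5,0,0,0],[0,1,-4,1,0,0,0],[0,2,-6,1.5,0,0,0],[0,3,-8,2,0,0,0],[0,4,-10,2,0,0,0]]'
python3 -m jog '[[0,1,-1,0,0,0,0],[0,1.6,-1,0,0,0,0],[0,1.6,-1,0,0,0,0],[0,1.6,-1,0,0,0,0]]'
python3 w.py w2 cap_center handle_grip feeder standoff
```

```text
time: 3.25
ee_pos: [0.4132, -0.1371, 0.2516]
tcp_rot: [-90.1, 0.0, 90.3]
wrist_force: [0.9, 1.4, 1.2]
opening: 0.0853
time: 3.65
ee_pos: [0.4519, -0.16, 0.2501]
tcp_rot: [-89.9, -0.0, 90.3]
wrist_force: [-0.2, -0.4, -0.5]
opening: 0.0852
cap_center 0.59 [212. 108.] 1057 [ 0.4698 -0.3647  0.0214] ztop 0.0228 topcircle [ 0.4717 -0.3674] 0.0181 [ 0.454 -0.385  0.008] [ 0.488 -0.35   0.024]
handle_grip 0.24 [174. 131.] 546 [ 0.4323 -0.331   0.0395] ztop 0.0519 topcircle [ 0.4342 -0.3356] 0.0043 [ 0.425 -0.361 -0.001] [ 0.45  -0.326  0.053]
feeder 0.57 [363. 271.] 14283 [ 0.6305 -0.2049  0.0396] ztop 0.0903 topcircle [ 0.5625 -0.2043] 0.1299 [ 0.44  -0.292 -0.002] [ 0.753 -0.127  0.354]
standoff 0.57 [174. 131.] 582 [ 0.4324 -0.331   0.0386] ztop 0.0518 topcircle [ 0.4337 -0.3358] 0.0047 [ 0.425 -0.366 -0.002] [ 0.449 -0.326  0.053]
standoff 0.33 [366. 270.] 14021 [ 0.6312 -0.2052  0.0397] ztop 0.0902 topcircle [ 0.5624 -0.2034] 0.1296 [ 0.44  -0.284 -0.002] [ 0.753 -0.13   0.354]
```

View pics/w2.png

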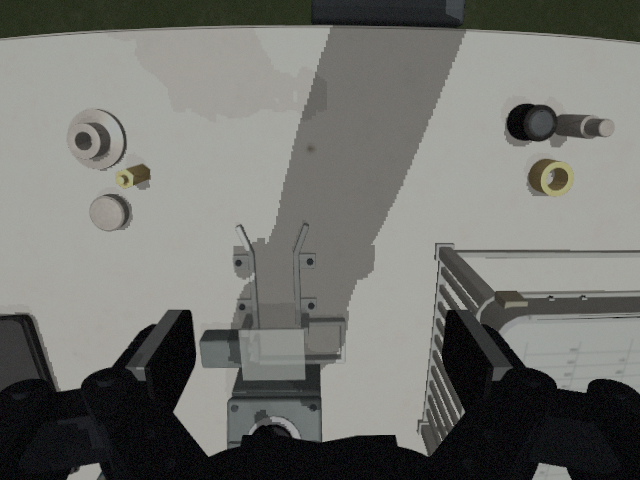

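```bash
python3 - <<'E'
from h import *
z=np.load("w2.npz"); m=bot.camera_model("wrist"); T=z["T"]
P=cloud(m,T,z["d"],np.ones((480,640),bool))
B=P[(P[:,0]>.47)&(P[:,0]<.78)&(P[:,1]>-.31)&(P[:,1]<-.1)]
r=B[(B[:,2]>.0085)&(B[:,2]<.016)]
for a in np.arange(.47,.60,.01):
    q=r[(r[:,0]>a)&(r[:,0]<=a+.01)]; print(round(a,3),len(q),np.sort(q[:,1]).round(4)[::max(1,len(q)//10)])
f=B[(B[:,2]>.055)&(B[:,2]<.135)]
A=np.c_[f[:,:2],np.ones(len(f))]
w=np.ones(len(f),bool)
for _ in range(15):
    c=np.linalg.lstsq(A[w],f[w,2],rcond=None)[0]; w=abs(A@c-f[:,2])<.002
n=np.array([-c[0],-c[1],1]);n/=np.linalg.norm(n); print("face n",n.round(4),np.degrees(np.arccos(n[2])),w.sum(),f[w].min(0).round(4),f[w].max(0).round(4),c)
print("top housing z~28",np.percentile(B[(abs(B[:,2]-.028)<.004)&(B[:,1]<-.245)],[1,99],axis=0).round(4))
print("guard",np.percentile(B[(abs(B[:,2]-.04)<.003)],[1,99],axis=0).round(4))
# ortho at z=0.010, 0.25mm
X,Y=np.meshgrid(np.arange(.74,.46,-.0005),np.arange(-.10,-.31,-.0005),indexing='ij')
for zz,nm in((.010,'o10'),(.04,'o40')):
    uv=proj(m,T,np.c_[X.ravel(),Y.ravel(),np.full(X.size,zz)]).astype(np.float32).reshape(*X.shape,2)
    cv2.imwrite(f"pics/{nm}.png",cv2.remap(z["im"],uv[...,0],uv[...,1],cv2.INTER_CUBIC)[...,::-1])
a=cv2.imread("pics/o10.png");b=cv2.imread("pics/o40.png");cv2.imwrite("pics/o.png",cv2.resize(np.hstack([a[150:],b[150:]]),None,fx=.94,fy=.94))
E
```

```text
0.47 0 []
0.48 45 [-0.2425 -0.2414 -0.2394 -0.2383 -0.1754 -0.1744 -0.1734 -0.1724 -0.1724
 -0.1714 -0.1704 -0.1694]
0.49 111 [-0.2425 -0.2393 -0.2377 -0.2367 -0.2355 -0.1784 -0.1764 -0.1754 -0.1744
 -0.1734 -0.1704]
0.5 112 [-0.237  -0.2349 -0.2339 -0.2322 -0.231  -0.2292 -0.1805 -0.1795 -0.1784
 -0.1765 -0.1744]
0.51 101 [-0.2334 -0.2312 -0.2296 -0.2285 -0.2273 -0.1847 -0.1836 -0.1825 -0.1815
 -0.1796 -0.1775]
0.52 100 [-0.231  -0.2296 -0.2287 -0.2275 -0.2259 -0.1848 -0.1837 -0.1827 -0.1816
 -0.1806]
0.53 103 [-0.2303 -0.2293 -0.2281 -0.2271 -0.226  -0.2251 -0.1838 -0.1818 -0.1808
 -0.1798 -0.1788]
0.54 95 [-0.2307 -0.2294 -0.2283 -0.2265 -0.2254 -0.2245 -0.1829 -0.1819 -0.1808
 -0.1798 -0.1788]
0.55 94 [-0.2302 -0.229  -0.2279 -0.227  -0.226  -0.2248 -0.183  -0.182  -0.181
 -0.1799 -0.1789]
0.56 84 [-0.2296 -0.2284 -0.2275 -0.2265 -0.2253 -0.2243 -0.1832 -0.1821 -0.181
 -0.18   -0.1789]
0.57 92 [-0.23   -0.2285 -0.2274 -0.2257 -0.2247 -0.1833 -0.1822 -0.1811 -0.1801
 -0.179  -0.178 ]
0.58 133 [-0.2378 -0.2327 -0.2293 -0.2278 -0.226  -0.224  -0.1823 -0.1802 -0.1781
 -0.1739 -0.1695]
0.59 261 [-0.2304 -0.2262 -0.1803 -0.1664 -0.1611 -0.1557 -0.1504 -0.144  -0.1387
 -0.1334 -0.1299]
face n [-0.4837 -0.0122  0.8751] 28.940100315382313 2895 [ 0.6414 -0.2468  0.0727] [ 0.6832 -0.1557  0.0972] [ 0.55276718  0.0139498  -0.27760633]
top housing z~28 [[ 0.6058 -0.2832  0.0243]
 [ 0.6386 -0.2454  0.0291]]
guard [[ 0.5847 -0.2383  0.0375]
 [ 0.6454 -0.167   0.0424]]
```

View pics/o.png

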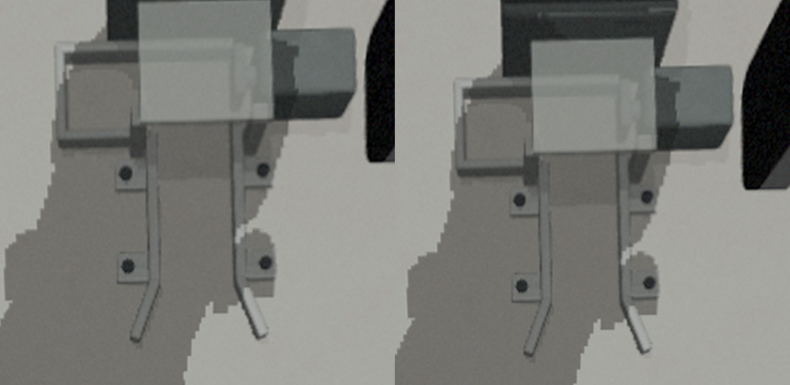

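```bash
python3 - <<'E'
from h import *
o=bot.get_obs(); print(o["time"],o["ee_pos"],o["tcp_rot"],np.round(o["q"],1),np.round(o["qd"],2))
m=bot.camera_model("top"); z=np.load("top0.npz"); P=cloud(m,z["T"],z["d"],np.ones((480,640),bool))
B=P[(P[:,0]>.47)&(P[:,0]<.78)&(P[:,1]>-.31)&(P[:,1]<-.1)]
r=B[(B[:,2]>.007)&(B[:,2]<.016)]
for a in np.arange(.51,.59,.02):
    q=np.sort(r[(r[:,0]>a)&(r[:,0]<=a+.02),1]); print(a,q[q<-.21].mean(),q[(q>-.2)&(q>-.19)&(q<-.17)].mean())
print("housing",np.percentile(B[(abs(B[:,2]-.028)<.004)&(B[:,1]<-.245)],[1,99],axis=0).round(4))
print("guard",np.percentile(B[(abs(B[:,2]-.04)<.003)],[1,99],axis=0).round(4))
Q=P[(abs(P[:,2]-.022)<.004)&(abs(P[:,0]-.47)<.03)&(abs(P[:,1]+.368)<.03)]; print("cap",cv2.minEnclosingCircle(Q[:,:2].astype(np.float32)))
Q=P[(abs(P[:,2]-.026)<.004)&(abs(P[:,0]-.433)<.022)&(abs(P[:,1]-.069)<.022)]; print("bush",cv2.minEnclosingCircle(Q[:,:2].astype(np.float32)))
E
```

```text
3.9 [ 0.45146672 -0.16057439  0.25115985] [-9.00501150e+01  1.86874765e-02  9.02325448e+01] [-19.6  -3.4   7.1 100.5  -0.  -19.8] [-0.3   0.15  0.09 -0.21 -0.06  0.13]
0.51 -0.23152049820095574 -0.18038477555163576
0.53 -0.22809847582197074 -0.18043114477937536
0.55 -0.22691155007020097 -0.1804868607458144
0.5700000000000001 -0.22971568786588997 -0.17872727298448224
housing [[ 0.6044 -0.2844  0.0246]
 [ 0.6364 -0.2453  0.0319]]
guard [[ 0.5835 -0.2385  0.0372]
 [ 0.6429 -0.1737  0.0429]]
cap ((0.4699581563472748, -0.3681046664714813), 0.018053200095891953)
bush ((0.43229520320892334, 0.0694514736533165), 0.017429303377866745)
```

```bash

python3 -m jog '[[0,-0.4,1.5,0,0,0,0],[0,-0.8,3,0,0,0,0],[0,-0.8,4.5,0,0,0,0],[0,-0.8,6,0,0,0,0],[0,-0.8,7.5,0,0,0,0]]'
python3 -m jog '[[0,0,1.2,0,0,0,0],[0,0,1.68,0,0,0,0],[0,0,1.68,0,0,0,0],[0,0,1.68,0,0,0,0]]'
```

```text
time: 4.4
ee_pos: [0.4311, 0.0278, 0.2512]
tcp_rot: [-90.1, -0.0, 90.2]
wrist_force: [0.3, -0.1, 0.4]
opening: 0.0856
time: 4.8
ee_pos: [0.4317, 0.0678, 0.2508]
tcp_rot: [-90.0, 0.0, 90.2]
wrist_force: [0.2, -0.0, -0.1]
opening: 0.0851
```

```bash

python3 -m jog '[[0,0.04,0.05,-1.5,0,0,0],[0,0.04,0.05,-3,0,0,0],[0,0.04,0.05,-4.5,0,0,0],[0,0.04,0.05,-6,0,0,0],[0.2,0.04,0.05,-7.2,0,0,0]]' 30
python3 -m jog '[[0.3,0,0,-0.9,0,0,0],[0.3,0,0,-1.8,0,0,0],[0.3,0,0,-2.6,0,0,0],[0.3,0,0,-2.64,0,0,0],[0.3,0,0,-2.64,0,0,0]]'
```

```text
time: 5.3
ee_pos: [0.4322, 0.068, 0.0686]
tcp_rot: [-89.9, 0.0, 90.1]
wrist_force: [0.0, -0.3, 0.3]
opening: 0.0734
time: 5.8
ee_pos: [0.4327, 0.0686, 0.005]
tcp_rot: [-90.0, 0.0, 90.1]
wrist_force: [0.3, 0.1, 0.9]
opening: 0.0599
```

```bash

python3 -m jog '[[0.45,0,0,-0.1,0,0,0],[0.7,0,0,-0.1,0,0,0],[0.7,0,0,-0.1,0,0,0],[0.8,0,0,-0.1,0,0,0],[0.8,0,0,-0.1,0,0,0]]' 30
python3 -m jog '[[0.8,0,0,0,0,0,0],[0.8,0,0,0.2,0,0,0],[0.8,0,0,0.6,0,0,0],[0.8,0,0,1.6,0,0,0],[0.8,0,0,2,0,0,0]]'
```

```text
time: 6.3
ee_pos: [0.4329, 0.0697, 0.0024]
tcp_rot: [-90.0, -0.0, 90.2]
wrist_force: [0.1, 0.3, -0.3]
opening: 0.0173
time: 6.8
ee_pos: [0.4338, 0.0697, 0.0548]
tcp_rot: [-90.2, -0.0, 90.2]
wrist_force: [0.9, 0.4, 0.7]
opening: 0.0172
```

```bash
python3 w.py w3 bushing_center pin_shaft loupe
```

```text
bushing_center 0.55 [266. 318.] 3497 [0.4344 0.0691 0.0252] ztop 0.0267 topcircle [0.4341 0.069 ] 0.0174 [ 0.417  0.052 -0.001] [0.462 0.086 0.029]
pin_shaft 0.91 [171. 342.] 2474 [0.3805 0.0796 0.0719] ztop 0.0737 topcircle [0.3837 0.0807] 0.0077 [0.373 0.07  0.   ] [0.392 0.095 0.075]
loupe 0.63 [161. 254.] 4772 [0.3807 0.0415 0.0372] ztop 0.0395 topcircle [0.3824 0.04  ] 0.0164 [ 0.365  0.015 -0.001] [0.402 0.057 0.041]
```

View pics/w3.png

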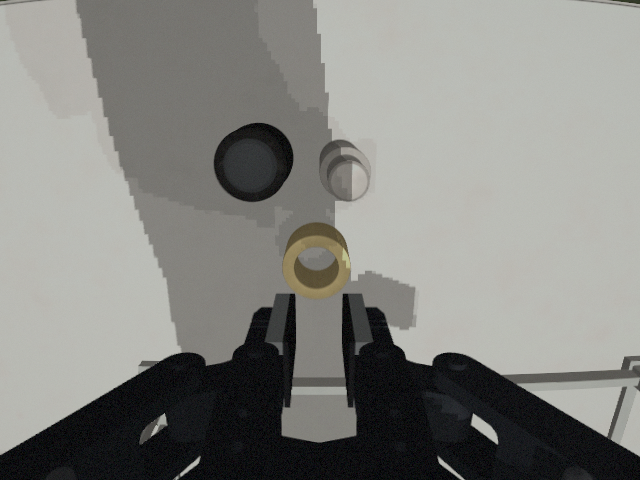

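```bash
python3 - <<'E'
from h import *
m,T=cam2world("wrist"); p,r=pose(); print(p, bot.get_obs()["opening"])
print(proj(m,T,np.array([p, p+[0,.0086,0],p-[0,.0086,0], p+[0,0,.019],p+[0,0,.03], [.4341,.069,.026]])).round(0))
z=np.load("w3.npz"); d=z["d"]
for px in [(300,275),(300,360),(330,280),(330,362),(390,290),(400,345)]: 
    print(px,d[px], cloud(m,T,d,np.pad(np.ones((1,1),bool),((px[0],479-px[0]),(px[1],639-px[1])))).round(4))
E
```

```text
[0.43278758 0.06957046 0.05187904] 0.016889500530454658
[[317. 289.]
 [337. 290.]
 [298. 289.]
 [317. 309.]
 [317. 322.]
 [316. 271.]]
(300, 275) 0.14606793 [[0.4207 0.0551 0.0893]]
(300, 360) 0.14651282 [[0.4208 0.0842 0.089 ]]
(330, 280) 0.124119714 [[0.4198 0.0587 0.112 ]]
(330, 362) 0.12510538 [[0.4202 0.0827 0.1111]]
(390, 290) 0.12814085 [[0.4394 0.0614 0.1136]]
(400, 345) 0.26765 [[ 0.5331  0.0873 -0.0042]]
```

```bash
python3 - <<'E'
from h import *
z=np.load("w3.npz"); d=z["d"]; m=bot.camera_model("wrist"); Ti=z["T"]
for cs in (range(268,300,4),range(340,372,4)):
  for c in cs:
    k=np.zeros((480,640),bool); k[288:312:3,c]=1
    print(c,[tuple((1000*x).round().astype(int)) for x in cloud(m,Ti,d,k)])
E
```

```text
268 [(np.int64(457), np.int64(41), np.int64(-1)), (np.int64(459), np.int64(41), np.int64(0)), (np.int64(461), np.int64(41), np.int64(0)), (np.int64(463), np.int64(41), np.int64(0)), (np.int64(464), np.int64(41), np.int64(0)), (np.int64(466), np.int64(41), np.int64(1)), (np.int64(469), np.int64(41), np.int64(-1)), (np.int64(425), np.int64(53), np.int64(93))]
272 [(np.int64(457), np.int64(44), np.int64(0)), (np.int64(458), np.int64(44), np.int64(0)), (np.int64(461), np.int64(44), np.int64(-1)), (np.int64(463), np.int64(44), np.int64(-1)), (np.int64(465), np.int64(43), np.int64(-1)), (np.int64(466), np.int64(44), np.int64(1)), (np.int64(468), np.int64(43), np.int64(0)), (np.int64(421), np.int64(55), np.int64(99))]
276 [(np.int64(457), np.int64(46), np.int64(0)), (np.int64(459), np.int64(46), np.int64(-2)), (np.int64(422), np.int64(55), np.int64(87)), (np.int64(421), np.int64(56), np.int64(91)), (np.int64(422), np.int64(56), np.int64(92)), (np.int64(421), np.int64(56), np.int64(95)), (np.int64(421), np.int64(56), np.int64(98)), (np.int64(421), np.int64(56), np.int64(100))]
280 [(np.int64
[... 4003 characters left out ...]
57), np.int64(96), np.int64(0)), (np.int64(458), np.int64(97), np.int64(0)), (np.int64(460), np.int64(96), np.int64(1)), (np.int64(462), np.int64(97), np.int64(0)), (np.int64(464), np.int64(97), np.int64(0)), (np.int64(466), np.int64(97), np.int64(0)), (np.int64(421), np.int64(85), np.int64(98)), (np.int64(421), np.int64(85), np.int64(99))]
368 [(np.int64(457), np.int64(99), np.int64(0)), (np.int64(459), np.int64(99), np.int64(0)), (np.int64(460), np.int64(99), np.int64(0)), (np.int64(462), np.int64(99), np.int64(0)), (np.int64(464), np.int64(99), np.int64(0)), (np.int64(465), np.int64(99), np.int64(1)), (np.int64(468), np.int64(99), np.int64(1)), (np.int64(425), np.int64(87), np.int64(92))]
```

```bash
python3 - <<'E'
from h import *
m=bot.camera_model("wrist"); 
for n in ("w2","w3"):
  z=np.load(n+".npz"); d=z["d"]; Ti=z["T"]; A=np.array(m["tool_from_camera"])
  P=cloud(m,A,d,d<.5)  # tool coords
  k=(P[:,1]<-.02)&(P[:,1]>-.25)&(abs(P[:,0])<.08)&(abs(P[:,2])<.1); P=P[k]
  for a in np.arange(-.24,-.0,.01):
    q=P[(P[:,1]>a)&(P[:,1]<=a+.01)]
    if len(q)>20: print(n,round(a,2),len(q),"x",np.percentile(abs(q[:,0]),[1,50,99]).round(3),"z",np.percentile(q[:,2],[1,50,99]).round(3))
E
```

```text
w2 -0.13 639 x [0.013 0.017 0.03 ] z [0.018 0.02  0.022]
w2 -0.12 12411 x [0.001 0.025 0.061] z [0.008 0.018 0.02 ]
w2 -0.11 12659 x [0.001 0.031 0.068] z [-0.005  0.013  0.019]
w2 -0.1 15636 x [0.039 0.059 0.073] z [-0.008  0.008  0.015]
w2 -0.09 3275 x [0.041 0.051 0.071] z [0.006 0.013 0.016]
w2 -0.08 3026 x [0.042 0.043 0.056] z [-0.004  0.01   0.013]
w2 -0.07 3005 x [0.042 0.043 0.056] z [-0.009  0.008  0.013]
w2 -0.06 2338 x [0.042 0.043 0.056] z [-0.009  0.008  0.013]
w2 -0.05 1117 x [0.042 0.043 0.054] z [-0.009  0.005  0.013]
w3 -0.13 667 x [0.007 0.013 0.02 ] z [0.019 0.02  0.022]
w3 -0.12 12743 x [0.001 0.018 0.059] z [0.009 0.014 0.02 ]
w3 -0.11 16257 x [0.001 0.04  0.057] z [-0.     0.013  0.019]
w3 -0.1 9453 x [0.009 0.038 0.051] z [-0.009  0.013  0.019]
w3 -0.09 12360 x [0.01  0.033 0.045] z [-0.009  0.008  0.015]
w3 -0.08 4271 x [0.01 0.02 0.04] z [-0.006  0.013  0.015]
w3 -0.07 1934 x [0.008 0.01  0.024] z [-0.009  0.009  0.014]
w3 -0.06 1503 x [0.008 0.013 0.022] z [-0.008  0.009  0.013]
w3 -0.05 1308 x [0.008 0.014 0.022] z [-0.008  0.009  0.013]
w3 -0.04 702 x [0.008 0.012 0.021] z [-0.009  0.009  0.013]
w3 -0.03 27 x [0.005 0.009 0.012] z [0.001 0.006 0.055]
```

```bash

python3 -m jog '[[0.3,0,0,0,0,0,0],[0.3,0,0,0,0,0,0],[0.3,0.04,0,-1,0,0,0],[0.3,0.04,0,-2,0,0,0],[0.3,0.04,0,-2.9,0,0,0]]' 30
python3 -m jog '[[0.3,0,0,-0.3,0,0,0],[0.3,0,0,-0.4,0,0,0],[0.3,0,0,-0.4,0,0,0]]'
python3 -m jog '[[0.8,0,0,0,0,0,0],[0.8,0,0,0,0,0,0],[0.8,0,0,0,0,0,0],[0.8,0,0,0,0,0,0],[0.8,0,0,0,0,0,0]]'
```

```text
time: 7.5
ee_pos: [0.4333, 0.0695, -0.0219]
tcp_rot: [-90.0, 0.0, 90.2]
wrist_force: [-0.5, 0.2, 0.0]
opening: 0.0597
time: 7.8
ee_pos: [0.434, 0.0696, -0.0299]
tcp_rot: [-90.0, -0.0, 90.2]
wrist_force: [0.5, -0.6, 0.8]
opening: 0.0601
time: 8.3
ee_pos: [0.4346, 0.0697, -0.0292]
tcp_rot: [-90.1, -0.0, 90.2]
wrist_force: [-1.3, -0.3, 7.0]
opening: 0.0328
```

```bash

python3 -m jog '[[0.8,0,0,0.4,0,0,0],[0.8,0,0,1.4,0,0,0],[0.8,0,0,2.6,0,0,0],[0.8,0,-1,3.2,0,0,0],[0.8,0,-2.5,3.2,0,0,-1]]'
python3 -m jog '[[0.8,0.2,-1.3,0,0,0,-1.6],[0.8,0.5,-2.6,0,0,0,-3.2],[0.8,0.8,-4,0,0,0,-4.8],[0.8,1.2,-5.3,0,0,0,-6.4],[0.8,1.6,-6.5,0,0,0,-8]]'
python3 -m jog '[[0.8,0.2,-0.6,0,0,0,-1.6],[0.8,0.5,-1.2,0,0,0,-3.2],[0.8,0.8,-1.8,0,0,0,-4.8],[0.8,1,-2,0,0,0,-6.4],[0.8,1,-2,0,0,0,-8]]'
```

```text
time: 8.8
ee_pos: [0.4353, 0.0074, 0.0529]
tcp_rot: [-90.3, -0.0, 85.3]
wrist_force: [1.1, -0.7, -1.1]
opening: 0.0328
time: 9.3
ee_pos: [0.4739, -0.1571, 0.0504]
tcp_rot: [-90.0, -0.0, 44.8]
wrist_force: [0.4, 0.7, -0.5]
opening: 0.0324
time: 9.8
ee_pos: [0.4992, -0.2063, 0.05]
tcp_rot: [-90.0, -0.0, 4.8]
wrist_force: [-0.1, 0.7, -0.3]
opening: 0.0322
```

```bash

python3 -m jog '[[0.8,0.25,0.03,0,0,0,-0.66],[0.8,0.25,0.03,-1,0,0,-0.66],[0.8,0.25,0.03,-2,0,0,-0.66],[0.8,0.25,0.03,-2.7,0,0,-0.66],[0.8,0.25,0.03,-2.9,0,0,-0.66]]'
python3 -m jog '[[0.8,0,0,-0.15,0,0,0],[0.8,0,0,-0.22,0,0,0],[0.8,0,0,-0.22,0,0,0]]'
```

```text
time: 10.3
ee_pos: [0.5038, -0.2042, -0.0245]
tcp_rot: [-89.9, 0.2, 1.9]
wrist_force: [-0.7, -0.2, -1.8]
opening: 0.0325
time: 10.6
ee_pos: [0.5055, -0.2049, -0.0275]
tcp_rot: [-90.0, -0.1, 1.9]
wrist_force: [0.1, 0.1, -1.5]
opening: 0.0326
```

```bash

python3 -m jog '[[0.8,0,0,-0.06,0,0,0],[0.55,0,0,-0.06,0,0,0],[0.4,0,0,-0.06,0,0,0],[0.4,0,0,-0.06,0,0,0]]'
python3 -m jog '[[0.4,0,0,0.6,0,0,0],[0.4,0,0,1.8,0,0,0],[0.4,-1,0,2.8,0,0,0],[1,-2.5,0,2.8,0,0,0],[1,-3,0,2.8,0,0,0]]'
python3 w.py w4 bushing_center
```

```text
time: 11.0
ee_pos: [0.5052, -0.2048, -0.0296]
tcp_rot: [-90.0, -0.0, 1.9]
wrist_force: [1.0, 0.2, 0.1]
opening: 0.0512
time: 11.5
ee_pos: [0.4285, -0.2048, 0.0421]
tcp_rot: [-90.1, -0.1, 1.8]
wrist_force: [0.8, 0.0, -0.9]
opening: 0.0227
bushing_center 0.58 [271. 474.] 4623 [ 0.5028 -0.2045  0.0234] ztop 0.0265 topcircle [ 0.5036 -0.2058] 0.0178 [ 0.486 -0.23  -0.001] [ 0.534 -0.188  0.028]
```

```bash

python3 -m jog '[[1,0,-0.08,-1,0,0,0],[1,0,-0.08,-2,0,0,0],[1,0,-0.08,-2.7,0,0,0],[1,0,-0.08,-2.8,0,0,0],[1,0.4,-0.08,-2.8,0,0,0]]'
python3 -m jog '[[1,0.6,0.02,0,0,0,0],[1,1.2,0.03,0,0,0,0],[1,1.8,0.05,0,0,0,0],[1,2.4,0.06,0,0,0,0],[1,3.0,0.08,0,0,0,0]]'
```

```text
time: 12.1
ee_pos: [0.4403, -0.2071, -0.029]
tcp_rot: [-90.0, 0.0, 1.8]
wrist_force: [-6.0, -0.6, 10.2]
opening: 0.0
time: 12.6
ee_pos: [0.5157, -0.205, -0.029]
tcp_rot: [-90.0, 0.1, 1.9]
wrist_force: [-10.2, -1.4, 13.8]
opening: -0.0002
```

```bash

python3 -m jog '[[1,0,0,0.2,0,0,0],[1,0.4,0.01,0.2,0,0,0],[1,0.8,0.02,0.2,0,0,0],[1,1.0,0.03,0.2,0,0,0],[1,1.0,0.03,0.2,0,0,0]]'
python3 -m jog '[[1,-0.8,0,0,0,0,0],[1,-1.6,0,1,0,0,0],[1,-2.4,0,3,0,0,0],[1,-2.6,-0,4,0,0,0],[1,-2.6,0,4,0,0,0]]'
python3 w.py w5 bushing_center cap_center
```

```text
time: 13.1
ee_pos: [0.5407, -0.2038, -0.0252]
tcp_rot: [-90.0, 0.0, 1.9]
wrist_force: [-0.7, 0.4, 0.7]
opening: 0.0001
time: 13.6
ee_pos: [0.4763, -0.2049, 0.0799]
tcp_rot: [-90.2, -0.4, 1.8]
wrist_force: [1.1, -0.9, -0.4]
opening: -0.0004
bushing_center 0.72 [244. 484.] 3267 [ 0.5691 -0.2012  0.024 ] ztop 0.0266 topcircle [ 0.5702 -0.2023] 0.0176 [ 0.553 -0.225 -0.002] [ 0.592 -0.185  0.028]
cap_center 0.63 [440. 317.] 67 [ 0.4765 -0.3515  0.0099] ztop 0.1835 topcircle [ 0.4732 -0.1947] 0.0011 [ 0.472 -0.359 -0.001] [ 0.482 -0.194  0.184]
```

```bash

python3 -m jog '[[0.3,0,-0.7,0,0,0,1.6],[0.3,0,-1.4,0,0,0,3.2],[0.3,-0.1,-2.1,0,0,0,4.8],[0.3,-0.2,-2.8,0,0,0,6.4],[0.3,-0.2,-3.5,0,0,0,8]]'
python3 -m jog '[[0.3,0,-0.7,0,0,0,1.6],[0.3,0,-1.4,0,0,0,3.2],[0.3,0,-2.1,0,0,0,4.8],[0.3,0,-2.8,0,0,0,6.4],[0.3,0,-3,0,0,0,8]]'
python3 -m jog '[[0.3,0,0,0,0,0,1.6],[0.3,0,0,0,0,0,1.6],[0.3,0,0,0,0,0,1.6]]'
```

```text
time: 14.25
ee_pos: [0.4693, -0.2917, 0.0732]
tcp_rot: [-89.8, 0.0, 42.2]
wrist_force: [0.9, 0.9, 1.0]
opening: 0.0598
time: 14.75
ee_pos: [0.4694, -0.3673, 0.0728]
tcp_rot: [-89.8, -0.1, 82.2]
wrist_force: [-0.5, 0.8, -0.4]
opening: 0.0597
time: 15.05
ee_pos: [0.4697, -0.366, 0.0738]
tcp_rot: [-89.9, -0.1, 89.7]
wrist_force: [0.2, -0.5, -0.7]
opening: 0.0598
```

```bash

python3 -m jog '[[0.3,0.05,-0.07,-1,0,0,0],[0.3,0.05,-0.07,-2,0,0,0],[0.3,0.05,-0.07,-3,0,0,0],[0.3,0.05,-0.07,-3.9,0,0,0],[0.3,0.05,-0.07,-4.1,0,0,0]]'
python3 -m jog '[[0.3,0,0,-0.02,0,0,0],[0.8,0,0,-0.02,0,0,0],[0.8,0,0,-0.02,0,0,0],[0.8,0,0,-0.02,0,0,0],[0.8,0,0,-0.02,0,0,0]]'
python3 -m jog '[[0.8,0,0,0,0,0,0],[0.8,0,0,0.4,0,0,0],[0.8,0,0,1.4,0,0,0],[0.8,0,0,2.6,0,0,0],[0.8,0,0.5,3.2,0,0,0]]'
```

```text
time: 15.55
ee_pos: [0.4697, -0.3666, -0.0307]
tcp_rot: [-89.8, -0.2, 89.7]
wrist_force: [-0.2, 0.6, -0.1]
opening: 0.0598
time: 16.05
ee_pos: [0.472, -0.3687, -0.0263]
tcp_rot: [-90.1, 0.1, 89.9]
wrist_force: [-0.6, 1.5, 6.6]
opening: 0.0341
time: 16.55
ee_pos: [0.472, -0.3568, 0.0552]
tcp_rot: [-90.2, 0.1, 89.8]
wrist_force: [0.2, 0.5, -0.4]
opening: 0.034
```

```bash

python3 -m jog '[[0.8,0,0.6,0,0,0,-1.6],[0.8,0.1,1.2,0,0,0,-3.2],[0.8,0.3,2,0,0,0,-4.8],[0.8,0.5,3,0,0,0,-6.4],[0.8,0.7,4,0,0,0,-8]]'
python3 -m jog '[[0.8,0.2,0.6,0,0,0,-1.6],[0.8,0.4,1.2,0,0,0,-3.2],[0.8,0.4,1.7,0,0,0,-4.8],[0.8,0.4,2,0,0,0,-6.4],[0.8,0.4,2,0,0,0,-8]]'
python3 -m jog '[[0.8,0,0,0,0,0,-1.6],[0.8,0,0,0,0,0,-1.6],[0.8,0,0,0,0,0,-1.6]]'
```

```text
time: 17.05
ee_pos: [0.4886, -0.2541, 0.0521]
tcp_rot: [-90.0, -0.0, 49.5]
wrist_force: [-0.5, -0.0, -1.2]
opening: 0.0338
time: 17.55
ee_pos: [0.4985, -0.2039, 0.0522]
tcp_rot: [-90.0, 0.0, 9.6]
wrist_force: [0.3, -0.4, -1.4]
opening: 0.0342
time: 17.85
ee_pos: [0.4986, -0.2052, 0.0521]
tcp_rot: [-90.0, 0.0, 2.1]
wrist_force: [0.8, -0.5, -0.4]
opening: 0.0339
```

```bash

python3 -m jog '[[0.8,0,0,-1,0,0,0],[0.8,0,0,-2,0,0,0],[0.8,0,0,-2.8,0,0,0],[0.8,0,0,-3.1,0,0,0],[0.8,0,0,-3.15,0,0,0]]'
python3 -m jog '[[0.8,0,0,-0.06,0,0,0],[0.55,0,0,-0.06,0,0,0],[0.4,0,0,-0.06,0,0,0],[0.4,0,0,-0.06,0,0,0]]'
python3 -m jog '[[0.4,0,0,0.6,0,0,0],[0.4,0,0,1.8,0,0,0],[0.4,-1,0,2.8,0,0,0],[1,-2.5,0,2.8,0,0,0],[1,-3,0,2.8,0,0,0]]'
python3 w.py w6 bushing_center cap_center
```

```text
time: 18.35
ee_pos: [0.4984, -0.2055, -0.0265]
tcp_rot: [-90.0, 0.0, 2.0]
wrist_force: [0.2, -0.8, -0.6]
opening: 0.0342
time: 18.75
ee_pos: [0.499, -0.2058, -0.0278]
tcp_rot: [-90.0, -0.0, 1.9]
wrist_force: [0.1, 0.3, 0.4]
opening: 0.0512
time: 19.25
ee_pos: [0.4223, -0.2058, 0.0437]
tcp_rot: [-90.0, -0.1, 1.9]
wrist_force: [1.1, 0.2, -0.1]
opening: 0.0226
bushing_center 0.81 [262. 605.] 4672 [ 0.5645 -0.2016  0.0197] ztop 0.0263 topcircle [ 0.5696 -0.2028] 0.0179 [ 0.552 -0.227 -0.002] [ 0.608 -0.184  0.027]
cap_center 0.95 [271. 467.] 4272 [ 0.4948 -0.2043  0.0216] ztop 0.0228 topcircle [ 0.4971 -0.2065] 0.0184 [ 0.479 -0.23  -0.001] [ 0.525 -0.189  0.024]
```

View pics/w6.png

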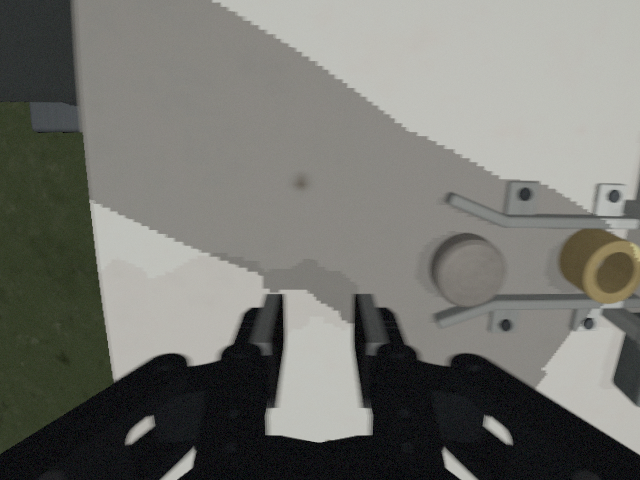

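```bash

python3 -m jog '[[1,0,-0.04,-1,0,0,0],[1,0,-0.04,-2,0,0,0],[1,0,-0.04,-2.6,0,0,0],[1,0.4,-0.04,-2.7,0,0,0],[1,0.9,-0.04,-2.7,0,0,0]]'
python3 -m jog '[[1,0.6,0.01,0,0,0,0],[1,1.2,0.03,0,0,0,0],[1,1.8,0.04,0,0,0,0],[1,2.4,0.06,0,0,0,0],[1,3.0,0.08,0,0,0,0]]'
python3 -m jog '[[1,0.4,0,0,0,0,0],[1,0.7,0.01,0,0,0,0],[1,0.9,0.02,0,0,0,0],[1,1,0.02,0,0,0,0],[1,1,0.02,0,0,0,0]]'
python3 w.py w7 bushing_center cap_center
```

```text
time: 19.9
ee_pos: [0.4475, -0.2067, -0.0257]
tcp_rot: [-90.0, 0.0, 1.9]
wrist_force: [-0.5, -0.1, -0.2]
opening: -0.0002
time: 20.4
ee_pos: [0.5239, -0.2048, -0.0245]
tcp_rot: [-90.0, -0.1, 1.9]
wrist_force: [-1.2, -0.1, 1.3]
opening: 0.0002
time: 20.9
ee_pos: [0.5465, -0.2042, -0.0256]
tcp_rot: [-90.0, -0.0, 1.9]
wrist_force: [0.4, -0.5, 0.5]
opening: -0.0003
bushing_center 0.78 [284. 461.] 588 [ 0.5964 -0.1893  0.0066] ztop 0.0134 topcircle [ 0.6007 -0.1823] 0.0164 [ 0.585 -0.197 -0.001] [ 0.62  -0.173  0.037]
cap_center 0.91 [324. 409.] 6660 [ 0.5741 -0.196   0.0216] ztop 0.0227 topcircle [ 0.5743 -0.2013] 0.0195 [ 0.557 -0.212 -0.001] [ 0.594 -0.185  0.05 ]
cap_center 0.2 [281. 530.] 51066 [ 0.6058 -0.1789  0.0339] ztop 0.0407 topcircle [ 0.5865 -0.2107] 0.0639 [ 0.486 -0.233 -0.002] [ 0.66  -0.129  0.088]
```

```bash

python3 -m jog '[[1,0.1,0,0,0,0,0],[1,0.2,0,0,0,0,0],[1,0.26,0.01,0,0,0,0],[1,0.26,0.01,0,0,0,0]]'
python3 -m jog '[[1,0.06,0,0,0,0,0],[1,0.06,0,0,0,0,0]]'
python3 -m jog '[[1,0.06,0,0,0,0,0],[1,0.06,0,0,0,0,0]]'
```

```text
time: 21.45
ee_pos: [0.553, -0.2039, -0.0256]
tcp_rot: [-90.0, -0.0, 1.9]
wrist_force: [-0.1, -0.3, 0.5]
opening: -0.0003
time: 21.65
ee_pos: [0.5544, -0.2039, -0.0256]
tcp_rot: [-90.0, -0.0, 1.9]
wrist_force: [-0.8, -0.2, -0.1]
opening: -0.0002
time: 21.85
ee_pos: [0.5559, -0.2039, -0.0256]
tcp_rot: [-90.0, -0.0, 1.9]
wrist_force: [-0.2, -0.3, 1.2]
opening: 0.0001
```

Continue gently until the end stop is felt.

```bash

python3 -m jog '[[1,0.06,0,0,0,0,0],[1,0.06,0,0,0,0,0]]'|egrep 'pos|force'
python3 -m jog '[[1,0.06,0,0,0,0,0],[1,0.06,0,0,0,0,0]]'|egrep 'pos|force'
python3 w.py w8 bushing_center cap_center
```

```text
ee_pos: [0.5574, -0.204, -0.0256]
wrist_force: [-1.3, 0.0, 0.9]
ee_pos: [0.5583, -0.204, -0.0257]
wrist_force: [-4.7, -0.4, 2.4]
bushing_center 0.65 [271. 498.] 709 [ 0.6185 -0.1812  0.007 ] ztop 0.0144 topcircle [ 0.6204 -0.1822] 0.0073 [ 0.61  -0.186 -0.001] [ 0.633 -0.18   0.016]
cap_center 0.73 [319. 394.] 4128 [ 0.5807 -0.1951  0.0215] ztop 0.0227 topcircle [ 0.5824 -0.1977] 0.0143 [ 0.57  -0.212 -0.001] [ 0.592 -0.185  0.048]
cap_center 0.43 [268. 496.] 778 [ 0.6181 -0.1812  0.0069] ztop 0.0149 topcircle [ 0.6141 -0.1776] 0.0143 [ 0.601 -0.186 -0.001] [ 0.635 -0.172  0.038]
```

```bash

python3 -m jog '[[1,0.03,0,0,0,0,0],[1,0.03,0,0,0,0,0]]'|egrep 'pos|force'
python3 -m jog '[[1,-0.2,0,0,0,0,0],[1,-0.8,0,0,0,0,0],[1,-1.6,0,1,0,0,0],[1,-2.4,0,3,0,0,0],[1,-2.4,0,5,0,0,0]]'|egrep 'pos|force'
python3 -m jog '[[0.3,-0.5,0,1.6,0,0,1.6],[0.3,-0.5,0,3,0,0,3.2],[0.3,-0.5,0,4,0,0,4.8],[0.3,-0.5,0,4,0,0,6.4],[0.3,-0.5,0,4,0,0,8]]'|egrep 'pos|rot'
python3 -m jog '[[0.3,0,0,0,0,0,1.6],[0.3,0,0,0,0,0,3.2],[0.3,0,0,0,0,0,4.8],[0.3,0,0,0,0,0,6.4],[0.3,0,0,0,0,0,8]]'|egrep 'pos|rot'
python3 w.py w9 bushing_center cap_center handle_grip
```

```text
ee_pos: [0.5586, -0.2041, -0.0258]
wrist_force: [-8.0, -1.7, 2.8]
ee_pos: [0.4975, -0.2034, 0.0964]
wrist_force: [2.5, -0.6, 0.4]
ee_pos: [0.488, -0.2041, 0.1971]
tcp_rot: [-90.2, -0.1, 42.2]
ee_pos: [0.4875, -0.2038, 0.196]
tcp_rot: [-90.1, -0.0, 82.2]
cap_center 0.77 [308. 334.] 963 [ 0.5804 -0.2024  0.0215] ztop 0.023 topcircle [ 0.587  -0.2027] 0.018 [ 0.569 -0.22   0.01 ] [ 0.593 -0.185  0.024]
cap_center 0.2 [363. 336.] 17226 [ 0.6277 -0.2072  0.0397] ztop 0.086 topcircle [ 0.5793 -0.1877] 0.1018 [ 0.478 -0.292 -0.001] [ 0.677 -0.138  0.298]
handle_grip 0.59 [362. 339.] 17390 [ 0.6274 -0.2074  0.0397] ztop 0.086 topcircle [ 0.5754 -0.1876] 0.1055 [ 0.47  -0.284 -0.001] [ 0.716 -0.138  0.309]
```

View pics/w9.png

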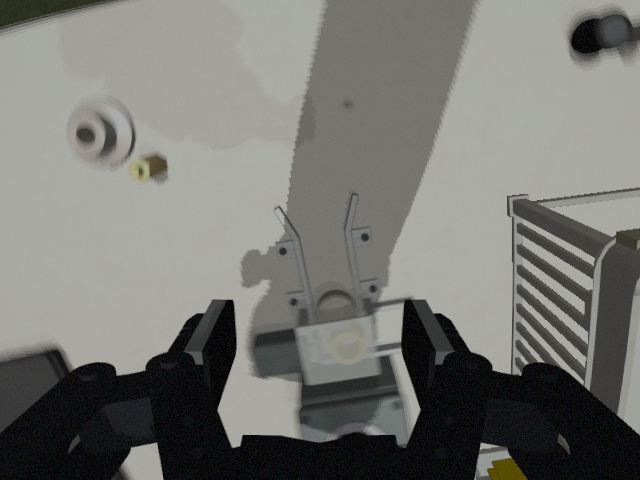

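```bash
cat > hd.py <<'E'
from h import *
th=np.radians(1.6); t=np.radians(28)
ex=np.array([np.cos(th),np.sin(th),0]); n=np.array([-np.sin(t)*np.cos(th),-np.sin(t)*np.sin(th),np.cos(t)]); ey=np.cross([0,0,1],ex); s=np.cross(ey,n) # s up-slope
for c in ("top","side"):
    z=np.load(c+"0.npz"); m=bot.camera_model(c); P=cloud(m,z["T"],z["d"],np.ones((480,640),bool))
    B=P[(P[:,0]>.6)&(P[:,0]<.75)&(abs(P[:,1]+.2)<.06)&(P[:,2]>.06)&(P[:,2]<.16)]
    q=B-np.array([.665,-.2015,0]); h=q@n; a=q@s; b=q@ey
    pk=h[(abs(a)<.045)&(abs(b)<.05)]; hist,e=np.histogram(pk,np.arange(.02,.15,.002)); f0=e[hist.argmax()]+.001; f0=np.median(pk[abs(pk-f0)<.003])
    print(c,"face",f0.round(4), hist)
    k=(h-f0>.036)&(h-f0<.048)&(abs(a)<.04)&(abs(b)<.04); A=np.c_[a[k],b[k]]
    (cx,cy),(w,l),ang=cv2.minAreaRect(A.astype(np.float32)); box=cv2.boxPoints(((cx,cy),(w,l),ang))
    C=np.array([.665,-.2015,0])+(cx*s+cy*ey)+(f0+.028)*n
    u,S,v=np.linalg.svd(A-A.mean(0)); print(k.sum(),"top h",np.median(h[k])-f0,"rect",round(cx,4),round(cy,4),round(w,4),round(l,4),"bar dir (s,ey)",v[0].round(3),"mean",A.mean(0).round(4),"grip",C.round(4))
print("n",n.round(4),"s",s.round(4),"ey",ey.round(4))
E
python3 hd.py
```

```text
top face 0.0787 [  0   0   0   0   0   0   0   0   0   0   0   0   0   0   0   0   0   0
   0   0   0   7   1   1   1   1  12  51 167 224 111  27  10   5   8   4
   2   0   0   0   0   1   0   0   0   0   1   0   2  14   7   7   1   0
   0   0   0   0   0   0   0   0   0   0]
8 top h 0.04162725981730153 rect 0.0379 -0.0086 0.0036 0.0074 bar dir (s,ey) [0.003 1.   ] mean [ 0.0382 -0.0089] grip [ 0.6486 -0.2106  0.112 ]
side face 0.0751 [  0   0   0   0   0   0   0   0   0   0   0   0   0   0   0   0   0   0
   0   0   6  16  13   7  16  29  91 142 118  83  20   9   5   4  10   3
   3   1   0   2   2   3   3   3   1   2   2   7   4   9   2   0   0   0
   0   0   0   0   0   0   0   0   0   0]
10 top h 0.041636406656098926 rect 0.0378 -0.0106 0.0036 0.0115 bar dir (s,ey) [ 0.147 -0.989] mean [ 0.0377 -0.0099] grip [ 0.6502 -0.2125  0.1088]
n [-0.4693 -0.0131  0.8829] s [0.8826 0.0247 0.4695] ey [-0.0279  0.9996  0.    ]
```

```bash
sed -i 's/\.665,-\.2015,0\]/.665,-.2015,.11]/g; s/np.arange(.02,.15,.002)/np.arange(-.05,.05,.002)/' hd.py; python3 hd.py
```

```text
top face -0.0187 [  0   0   0   0   0   0   0   0   8   1   1   2   9  75 292 559 445 177
  40  27  61  45  29  10   4   3   1   5   5   5   3   3   1   4  12  46
  70  31   8   2   0   0   0   0   0   0   0   0   0]
170 top h 0.041365118574190646 rect 0.005 0.0003 0.0459 0.0132 bar dir (s,ey) [-0.829 -0.559] mean [0.0056 0.0004] grip [ 0.665  -0.2012  0.1205]
side face -0.0209 [  0   0   0   0   0   0   2  14  17   7  12  39 118 241 294 251  95  26
  16  25  28  21  10   3   3   5   4   3   3   7   6   3   7  18  23  32
  26   4   0   0   0   0   0   0   0   0   0   0   0]
105 top h 0.04130292977077617 rect 0.0042 -0.0003 0.0455 0.0136 bar dir (s,ey) [-0.825 -0.565] mean [ 0.0034 -0.0008] grip [ 0.6654 -0.2018  0.1183]
n [-0.4693 -0.0131  0.8829] s [0.8826 0.0247 0.4695] ey [-0.0279  0.9996  0.    ]
```

```bash
cat > tg.py <<'E'
import sys
from h import *
th=np.radians(1.6); t=np.radians(28)
n=np.array([-np.sin(t)*np.cos(th),-np.sin(t)*np.sin(th),np.cos(t)]); ey=np.array([-np.sin(th),np.cos(th),0]); s=np.cross(ey,n)
G=np.array([.6655,-.2015,.1195])
def tgt(back,phi):
    x=ey*np.cos(phi)-s*np.sin(phi); y=-n; Rm=np.c_[x,y,np.cross(x,y)]
    return G+n*(back-.041), R.from_matrix(Rm)
back,phi=float(sys.argv[1]),float(sys.argv[2])
p,r=pose(); tp,tr=tgt(back,phi)
dv=(tr*r.inv()).as_rotvec(degrees=True)
print("at",p.round(4),"target",tp.round(4),"shift u",((tp-p)/.025).round(2),"turn u",(dv/5).round(2),"deg",np.linalg.norm(dv).round(1),"q",np.round(bot.get_obs()["q"],1))
print("n",n.round(4), "full cw turn u",(-n*68.75/5).round(2))
E
python3 tg.py 0.07 0.6
```

```text
at [ 0.4873 -0.2039  0.1959] target [ 0.6519 -0.2019  0.1451] shift u [ 6.58  0.08 -2.03] turn u [-2.02 -5.37  8.68] deg 52.0 q [-22.7   1.8   6.   94.2   0.  -14.4]
n [-0.4693 -0.0131  0.8829] full cw turn u [  6.45   0.18 -12.14]
```

```bash

python3 -m jog '[[0.3,0.8,0,0,-0.29,-0.77,1.24],[0.3,1.7,0,0,-0.58,-1.54,2.48],[0.3,2.6,0,0,-0.87,-2.3,3.72],[0.3,3.5,0,0,-1.15,-3.07,4.96],[0.3,4.4,0,-0.3,-1.44,-3.84,6.2]]'|egrep 'pos|rot'
python3 -m jog '[[0.3,0.8,0.04,-0.3,-0.29,-0.77,1.24],[0.3,1.6,0.08,-0.8,-0.58,-1.53,2.48],[0.3,2.1,0.08,-1.4,-0.58,-1.53,2.48],[0.3,2.18,0.08,-1.73,-0.58,-1.53,2.48],[0.3,2.18,0.08,-1.73,-0.58,-1.53,2.48]]'|egrep 'pos|rot'
python3 tg.py 0.07 0.6; python3 tg.py 0 0.6
```

```text
ee_pos: [0.5987, -0.2038, 0.19]
tcp_rot: [-108.3, 9.5, 111.7]
ee_pos: [0.651, -0.2016, 0.1434]
tcp_rot: [-113.6, 15.3, 122.8]
at [ 0.651  -0.2016  0.1434] target [ 0.6519 -0.2019  0.1451] shift u [ 0.04 -0.01  0.07] turn u [ 0.   -0.03 -0.01] deg 0.2 q [-22.2  -5.1 -12.1  57.2  10.9 -55.7]
n [-0.4693 -0.0131  0.8829] full cw turn u [  6.45   0.18 -12.14]
at [ 0.651  -0.2016  0.1434] target [ 0.6847 -0.201   0.0833] shift u [ 1.35  0.02 -2.4 ] turn u [ 0.   -0.03 -0.01] deg 0.2 q [-22.2  -5.1 -12.1  57.2  10.9 -55.7]
n [-0.4693 -0.0131  0.8829] full cw turn u [  6.45   0.18 -12.14]
```

```bash

python3 -m jog '[[0.4,0.3,0,-0.55,0,0,0],[0.4,0.65,0.01,-1.15,0,0,0],[0.4,1,0.01,-1.8,0,0,0],[0.4,1.25,0.02,-2.2,0,0,0],[0.4,1.25,0.02,-2.2,0,0,0]]'|egrep 'pos|rot|force|open'
python3 -m jog '[[0.4,0.1,0,-0.2,0,0,0],[0.4,0.1,0,-0.2,0,0,0]]'|egrep 'pos|rot|force|open'; python3 tg.py 0 0.6
```

```text
ee_pos: [0.6827, -0.2009, 0.0879]
tcp_rot: [-113.5, 15.3, 123.0]
wrist_force: [0.1, -0.3, -0.2]
opening: 0.051
ee_pos: [0.6855, -0.2015, 0.0852]
tcp_rot: [-113.6, 15.5, 122.9]
wrist_force: [0.6, -0.1, 0.2]
opening: 0.0513
at [ 0.6855 -0.2015  0.0852] target [ 0.6847 -0.201   0.0833] shift u [-0.03  0.02 -0.08] turn u [ 0.02  0.   -0.03] deg 0.2 q [-20.9  -0.  -13.8  50.1  10.3 -54.7]
n [-0.4693 -0.0131  0.8829] full cw turn u [  6.45   0.18 -12.14]
```

Close with modest force and check the grip.

```bash

python3 -m jog '[[0.7,0,0,0,0,0,0],[1,0,0,0,0,0,0],[1,0,0,0,0,0,0],[1,0,0,0,0,0,0],[1,0,0,0,0,0,0]]' 25; python3 tg.py 0 0.6; python3 w.py w10
```

```text
time: 26.5
ee_pos: [0.6857, -0.2019, 0.0859]
tcp_rot: [-113.6, 15.5, 122.9]
wrist_force: [-2.0, -2.8, 4.4]
opening: 0.0124
at [ 0.6857 -0.2019  0.0859] target [ 0.6847 -0.201   0.0833] shift u [-0.04  0.04 -0.11] turn u [ 0.03  0.01 -0.03] deg 0.2 q [-20.9  -0.1 -13.7  50.1  10.3 -54.7]
n [-0.4693 -0.0131  0.8829] full cw turn u [  6.45   0.18 -12.14]
```

View pics/w10.png

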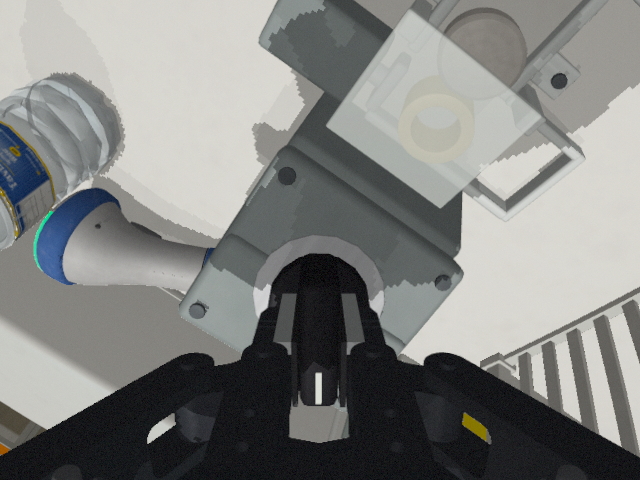

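```bash

python3 -m jog '[[1,0,0,0,0.6,0.02,-1.1],[1,0,0,0,1.2,0.03,-2.3],[1,0,0,0,1.8,0.05,-3.4],[1,0,0,0,2.4,0.07,-4.5],[1,0,0,0,3,0.08,-5.65]]'|egrep 'pos|rot|force|open'
python3 -m jog '[[1,0,0,0,0.6,0.02,-1.1],[1,0,0,0,1.2,0.03,-2.3],[1,0,0,0,1.8,0.05,-3.4],[1,0,0,0,2.4,0.07,-4.5],[1,0,0,0,2.9,0.08,-5.45]]'|egrep 'pos|rot|force|open'
python3 tg.py 0 -0.6
```

```text
ee_pos: [0.6856, -0.2016, 0.0859]
tcp_rot: [-118.0, 1.2, 93.7]
wrist_force: [-2.1, -0.1, 4.9]
opening: 0.0126
ee_pos: [0.6857, -0.2015, 0.0859]
tcp_rot: [-115.1, -13.0, 66.0]
wrist_force: [-3.3, 0.2, 6.3]
opening: 0.0128
at [ 0.6857 -0.2015  0.0859] target [ 0.6847 -0.201   0.0833] shift u [-0.04  0.02 -0.11] turn u [ 0.55  0.03 -1.04] deg 5.9 q [-20.9  -0.  -13.7  50.1  10.4   8.4]
n [-0.4693 -0.0131  0.8829] full cw turn u [  6.45   0.18 -12.14]
```

```bash

python3 -m jog '[[1,0,0,0,0.3,0.01,-0.6],[1,0,0,0,0.55,0.02,-1.04],[1,0,0,0,0.7,0.02,-1.3],[1,0,0,0,0.7,0.02,-1.3],[1,0,0,0,0.7,0.02,-1.3]]'
python3 tg.py 0 -0.6; python3 -c "
from workcell import bot;o=bot.get_obs();print(o['torque'])"; python3 w.py w11 bushing_center cap_center
```

```text
time: 28.05
ee_pos: [0.6857, -0.2014, 0.086]
tcp_rot: [-113.4, -15.9, 59.3]
wrist_force: [-2.8, -0.3, 5.6]
opening: 0.0124
at [ 0.6857 -0.2014  0.086 ] target [ 0.6847 -0.201   0.0833] shift u [-0.04  0.02 -0.11] turn u [-0.12  0.01  0.21] deg 1.2 q [-20.9  -0.  -13.7  50.1  10.4  15.5]
n [-0.4693 -0.0131  0.8829] full cw turn u [  6.45   0.18 -12.14]
[-0.31439839  0.35752071  0.34234965]
bushing_center 0.7 [ 56. 289.] 4153 [ 0.619  -0.1605  0.0248] ztop 0.0268 topcircle [ 0.6204 -0.1635] 0.0174 [ 0.603 -0.176 -0.003] [ 0.644 -0.144  0.04 ]
bushing_center 0.29 [307. 318.] 7478 [ 0.6587 -0.1975  0.1258] ztop 0.1382 topcircle [ 0.6685 -0.2093] 0.0111 [ 0.642 -0.238  0.087] [ 0.717 -0.182  0.141]
cap_center 0.8 [ 40. 143.] 3963 [ 0.58   -0.2012  0.0217] ztop 0.0231 topcircle [ 0.5859 -0.2024] 0.0186 [ 0.57  -0.224 -0.002] [ 0.59  -0.184  0.039]
```

View pics/w11.png

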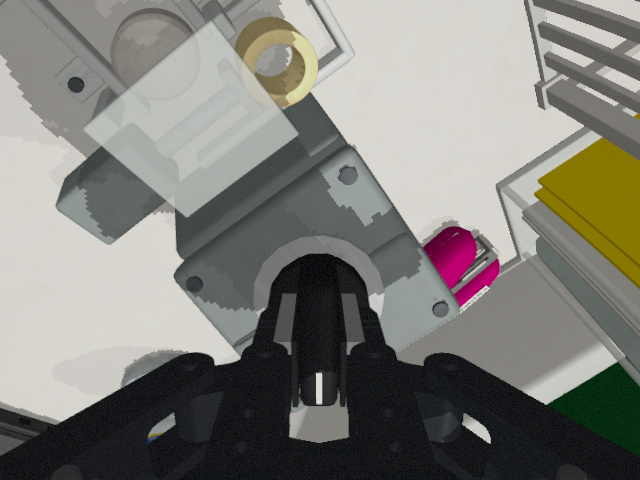

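```bash

python3 -m jog '[[0,0,0,0,0,0,0],[0,0,0,0,0,0,0],[0,0,0,0,0,0,0],[0,0,0,0,0,0,0],[0,0,0,0,0,0,0]]'
python3 -m jog '[[0,0,0,0,0,0,0],[0,0,0,0,0,0,0],[0,0,0,0,0,0,0],[0,0,0,0,0,0,0],[0,0,0,0,0,0,0]]'>/dev/null
python3 -m jog '[[0,0,0,0,0,0,0],[0,0,0,0,0,0,0],[0,0,0,0,0,0,0],[0,0,0,0,0,0,0],[0,0,0,0,0,0,0]]'>/dev/null
python3 -m jog '[[0,0,0,0,0,0,0],[0,0,0,0,0,0,0],[0,0,0,0,0,0,0],[0,0,0,0,0,0,0],[0,0,0,0,0,0,0]]'
python3 -m jog '[[0,-0.4,0,0.75,0,0,0],[0,-0.9,0,1.7,0,0,0],[0,-1.4,0,2.6,0,0,0],[0,-1.9,0,3.5,0,0,0],[0,-2.4,0,4.4,0,0,0]]'
python3 -m jog '[[0,-1.2,0,0.5,0,0,0],[0,-2.4,0,0.5,0,0,0],[0,-3.6,0,0.5,0,0,0],[0,-4.8,0,0.5,0,0,0],[0,-5.5,0,0.5,0,0,0]]'
python3 - <<'E'
from h import *
for c in("top","side"):
    m,T=cam2world(c); im,d=bot.camera(c); cv2.imwrite(f"pics/{c}1.png",im[...,::-1]); np.savez(c+"1.npz",im=im,d=d,T=T); cv2.imwrite(f"pics/{c}1c.png",cv2.resize(im[110:350,190:500,::-1],None,fx=2.5,fy=2.5,interpolation=cv2.INTER_CUBIC))
    for l in ["bushing_center","cap_center","pin_shaft","loupe","standoff","flange"]:
        for r in bot.regions_of(c,l)[:1]: print(c,l,round(r["conf"],2),np.median(cloud(m,T,d,r["pixels"]),0).round(3))
E
sed 's/c+"0.npz"/c+"1.npz"/' hd.py > hd1.py; python3 hd1.py | grep bar
```

```text
time: 28.7
ee_pos: [0.6853, -0.2013, 0.0848]
tcp_rot: [-113.3, -15.9, 59.3]
wrist_force: [0.2, 0.0, 0.3]
opening: 0.0833
time: 30.2
ee_pos: [0.6854, -0.2014, 0.085]
tcp_rot: [-113.3, -15.9, 59.3]
wrist_force: [-0.3, 0.4, 0.2]
opening: 0.0852
time: 30.7
ee_pos: [0.6248, -0.2014, 0.1961]
tcp_rot: [-113.3, -15.9, 59.3]
wrist_force: [0.7, -0.3, 0.7]
opening: 0.0853
time: 31.2
ee_pos: [0.4863, -0.2013, 0.208]
tcp_rot: [-113.4, -15.9, 59.3]
wrist_force: [0.5, -1.1, -0.5]
opening: 0.0853
top bushing_center 0.6 [ 0.618 -0.159  0.025]
top cap_center 0.49 [ 0.578 -0.203  0.022]
top pin_shaft 0.7 [0.382 0.076 0.054]
top loupe 0.6 [0.381 0.037 0.038]
top standoff 0.72 [0.38  0.037 0.038]
top flange 0.9 [ 0.399 -0.377  0.01 ]
side cap_center 0.63 [ 0.58  -0.203  0.02 ]
side pin_shaft 0.68 [0.374 0.037 0.032]
side loupe 0.63 [0.374 0.037 0.032]
side standoff 0.47 [ 0.428 -0.335  0.031]
side flange 0.55 [ 0.39  -0.377  0.01 ]
168 top h 0.04128858901164226 rect 0.0047 0.0 0.0458 0.013 bar dir (s,ey) [-0.826 -0.563] mean [0.0054 0.0001] grip [ 0.6648 -0.2015  0.1205]
0 top h nan rect 0.0 0.0 0.0 0.0 bar dir (s,ey) [1. 0.] mean [nan nan] grip [ 0.6681 -0.2014  0.1041]hd1.py:13: RuntimeWarning: Mean of empty slice.
  u,S,v=np.linalg.svd(A-A.mean(0)); print(k.sum(),"top h",np.median(h[k])-f0,"rect",round(cx,4),round(cy,4),round(w,4),round(l,4),"bar dir (s,ey)",v[0].round(3),"mean",A.mean(0).round(4),"grip",C.round(4))
  ret = um.true_divide(
  return _methods._mean(a, axis=axis, dtype=dtype,
  ret = ret.dtype.type(ret / rcount)
```

View pics/top1c.png

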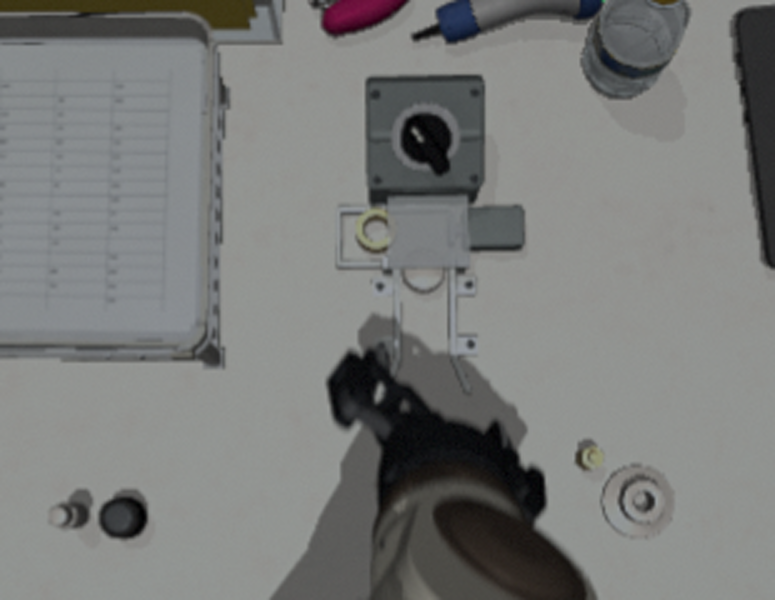

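```bash
python3 -m jog '[[0,0,0,0.4,0,0,0],[0,0,0,0.4,0,0,0]]'; python3 -c "
from workcell import bot;print(bot.job_done())"
```

```text
time: 32.1
ee_pos: [0.4884, -0.2017, 0.2194]
tcp_rot: [-113.5, -15.9, 59.3]
wrist_force: [1.2, 0.1, 0.3]
opening: 0.0856
the job is handed in; nothing more can be done
None
```

The job is done and handed in at about 32 s. I placed the bushing and then the cap in the lane. Pushing the cap drove both home until I felt about 8 N at the end stop. I then turned the handle clockwise about 70° (1.2 rad) to its stop, opened the fingers there so it sprang back, and withdrew clear.

**Last checks:**
- **Bushing:** it sits in the outlet bay. With the handle at its stop, its centre measured about 39 mm left of the lane's middle line, and it looked upright in the final top view.
- **Cap:** it is waiting in the lane, about 36 mm behind the pocket's middle.
- **Handle:** it is back within about 0.01 rad of its starting angle, from the top camera.
- **Ram:** I judged it at rest only from the handle and the pictures.
- **Bystanders:** the shaft, loupe, stand-off and flange all look where they were.
- **Robot:** it is touching nothing.

**What failed or disagreed:**
- **Fingertip offset:** the fingertips are really about 30–35 mm short of the reported TCP. My first grasp closed in the air above the bushing, without moving it. The wrist depth showed the gap, and I corrected for it in every later move.
- **Desk contact:** during the first push the closed fingers pressed on the desk with about 14 N, so I raised them.
- **Detections:** some final network results were wrong. The side view took the loupe for the shaft and missed the bushing, and the top view took the loupe for the stand-off.
- **Handle check:** the side camera gave no final handle reading, so that check rests on the top camera alone.

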